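Tip a label carton onto the coding jig and press it on the stamp

TASK

Slide the standing carton, still upright, squarely against the front edge of the green stamping jig, then tip it over onto the jig's bed by pushing high on its near face, so that its top end points at the stamp. Then slide it along the bed onto the sprung stamp pad, press with about 10 N for a full second (never more than 20 N on the pad, nor 30 N on the carton), let go and leave it lying flat and straight against the pad. Leave the other things on the table alone.

Things in the scene. Friction and masses are not known exactly. Their poses are not given: they have to be found in the camera images.
- carton: Brown closed carton, 92 deep (x) x 100 wide (y) x 116 mm tall (z), 0.2 to 0.45 kg, too thick to grasp. Stands on the jig's steel apron, a little askew; fingertips hardly slide on its faces. Origin: centre of its underside; z to its taped top, +x the face towards the jig. Once tipped, its z lies along the jig's +x and its origin is the middle of the end nearest the robot.
- stamp_jig: Fixed jig. Origin: table height, middle of the bed's front edge; +x to the stamp, z up. Green slippery bed x 0 to 185, 150 wide, top z 15 mm; its front edge (blue strip) is the rigid stop, 10 mm above the steel apron (x -170 to 0, 170 wide, top z 5 mm) on which the carton stands. Side rails to z 26 mm, x 25 to 130, inner faces y +-65. Grey block x 153 to 181 mm, top with knob z 99 mm.
- pad_face (a point): Centre of the black rubber face of the stamp pad (56 mm wide x 42 mm tall) on the front of the grey block, 60 mm above the table, 135 mm behind the jig's front edge when free; it looks towards the robot and moves with the pad.
- stamp_pad (a joint): Travel of the stamp pad in m along the jig's +x: 0 free, growing as it is pressed in; spring about 5 N per mm, end of travel at 6 mm.
- sealed_can_1: Closed cream-coloured can, 71 mm diameter x 107 mm tall; a bystander to leave alone. Origin: centre of its underside.
- sealed_can_2: Second closed cream-coloured can, 71 mm diameter x 107 mm tall; a bystander to leave alone. Origin: centre of its underside.
- tape_roll: White roll of tape with orange core lying flat, 68 mm diameter x 24 mm high; a bystander to leave alone. Origin: centre of its underside.
- lid_stack_1: Stack of cream can lids, 73 mm diameter x 86 mm tall; a bystander to leave alone. Origin: centre of its underside.
- calculator: Black pocket calculator 120 x 88 x 15 mm; a bystander to leave alone. Origin: centre of its underside.
Mind the look-alikes: they are no part of the job. Leave any turquoise look-alike of the carton alone.

How it is judged (in metres and radians):
On the way, in this order (a step that is already met when the one before it is completed fails the run):
1. the carton stands upright with its base squarely against the jig's front edge (within 5 mm, 0.07 rad) (x of carton in the frame of stamp_jig between -0.051 and -0.04 m and angle between carton's own z axis and vertical below 0.1 rad and angle between the x axis of carton and the x axis of stamp_jig, either way round below 0.07 rad and y of carton in the frame of stamp_jig between -0.025 and 0.025 m), for 0.2 s.
2. the carton lies on its side on the bed, top end towards the stamp, the pad not yet pressed (angle between carton's own z axis and vertical above 1.5 rad and angle between the z axis of carton and the x axis of stamp_jig, either way round below 0.1 rad and z of carton in the frame of stamp_jig between 0.055 and 0.067 m and x of carton in the frame of stamp_jig below 0.03 m and value of joint stamp_pad below 0.0006 m), for 0.3 s.
3. the carton lies on the bed and presses the pad with 6 to 16 N (1.2 to 3.2 mm) for half a second (angle between carton's own z axis and vertical above 1.5 rad and angle between the z axis of carton and the x axis of stamp_jig, either way round below 0.1 rad and z of carton in the frame of stamp_jig between 0.055 and 0.067 m and y of carton in the frame of stamp_jig between -0.022 and 0.022 m and value of joint stamp_pad between 0.0012 and 0.0032 m), for 0.5 s.
At the end, for the whole second after the job is handed in: The carton lies flat on its side on the jig's bed (within 4 degrees), its top end towards the stamp and within 4 mm of the free pad's plane, straight along the jig within 0.1 rad and centred within 22 mm, released and at rest (angle between carton's own z axis and vertical above 1.5 rad and angle between the z axis of carton and the x axis of stamp_jig, either way round below 0.1 rad and z of carton in the frame of stamp_jig between 0.055 and 0.067 m and y of carton in the frame of stamp_jig between -0.022 and 0.022 m and x of carton in the frame of stamp_jig between 0.015 and 0.026 m and linear speed of carton below 0.01 m/s and contact force between the fingers and carton below 0.1 N); the robot touches nothing.
It fails at once if the stamp pad is pressed with more than 20 N (4 mm) (value of joint stamp_pad above 0.004 m).
It fails at once if the robot pushes the carton with more than 30 N (contact force between the arm and carton above 30 N).
It fails at once if the fingers push the carton with more than 30 N (contact force between the fingers and carton above 30 N).
It fails at once if another thing on the table is shifted more than 20 mm (distance of any of sealed_can_1, sealed_can_2, tape_roll, lid_stack_1, calculator from where it was at the start of the episode above 0.02 m).
It also fails if it takes over 70 s, if anything falls off the work surface, if the arm or the gripper's body presses on something with over 40 N, if the wrist force passes 120 N, or if a joint passes its speed limit or range.

ROBOT

A 6-joint arm with a two-finger parallel gripper is mounted at the origin on the work surface; the furniture and walls round the work are solid. World frame = base frame: x ahead of the robot, y to its left, z up, the work surface at z = 0. Lengths are in m, angles in degrees, forces in N, time in s.
With the tool pointing down it reaches from about 0.325 to 0.85 m from the base axis. Payload 15.5 kg.
Tool frame: the origin (TCP) lies at the very end of the fingers, on their centre line; the grasp point (between the pads) lies arm.grip_depth behind it (arm.grip_depth is the distance from the TCP to the grasp point, in m); z points along the fingers, y is the line along which they close (so a half turn about z gives the same grasp; the last joint's range is limited). The gripper opens to 91 mm and grips with 3 to 60 N. Pads are 32 mm wide; open, the fingers measure 118 mm over their backs; the gripper's body (76 mm by 178 mm) begins 60 mm behind the grasp point.
Start: joints at [68.554, 28.281, 77.091, -0, 74.628, -5.472], TCP at [0.172, 0.601, 0.214] pointing down, gripper open.
Joint ranges: [-166.48, 166.48], [-47.26, 123.95], [12.59, 153.08], [-70.14, 250.14], [6.76, 159.57], [-176.63, 176.63]. Speed limits (degrees/s): [108.29, 108.29, 147.25, 172.46, 172.46, 172.46].

INTERFACE

Orientations are given as a 3x3 rotation matrix whose columns are the frame's x, y, z axes.
In Python, from rig import arm gives the robot as it stands. Calls block until the motion is done:
- arm.move_to(position, orientation): joint-space move of the TCP to a pose.
- arm.move_l(position, orientation=None, feed=0.15): straight line of the TCP; orientation=None keeps the orientation; feed is the mean speed in m/s.
- arm.move_joints(angles): joint-space move.
- arm.grip(opening): finger opening in m; the grip force is fixed at half the most; returns when the fingers have stopped.
- arm.sleep(seconds).
- arm.solve_ik(position, orientation): joint angles nearest the present ones, or None.
- arm.snapshot(name): name is "scene" or "side" or "wrist"; returns the picture (420x560x3 uint8, red, green, blue); there is no depth.
- arm.get_calibration(name): a dict with "intrinsics" (3x3 intrinsics, pixels), "k1" (the pictures are not rectified: a ray, as slopes to the right and down, at radius r is drawn at 1 + k1 r^2 times it, then the intrinsics apply), "cam_to_world" (4x4, takes a point from camera to world coordinates). Camera axes: x right, y down, z forward; pixel columns grow to the right and rows downward; lengths in m; the calibration is good to about 2 mm. A picture is of the moment at which its call begins: read the wrist's pose just before it. get_calibration takes no time and is no camera call; for the wrist camera it gives the pose at the moment of the call.
A pose or a line that the arm cannot do raises arm.Unreachable and nothing moves.
- arm.sign_off(): hands the job in; it is judged then, once.
Readings, each from a call of its own:
- arm.current_t(): time.
- arm.current_joint_positions(): joint angles.
- arm.current_dq(): joint speeds.
- arm.current_tau(): joint torques, N m.
- arm.current_ee_pos(): TCP position.
- arm.current_tool_rot(): TCP orientation.
- arm.current_force(): force on the tool from outside, world axes, zero at the start.
- arm.current_torque(): the same for the moment, N m.
- arm.current_width(): finger opening in m.
- arm.current_grasp_force(): force on a finger pad.
Only numpy, scipy, OpenCV 4.12 (cv2) and the standard library are available. Lean on these libraries where they do the work, as an engineer would, in place of code of your own. Each camera call takes 0.05 s, during which the arm holds its last target. There are 200 camera calls.

## Working session

There is one attempt and no reset: what is moved stays moved. The work goes in short steps, each a Python script; the robot and the scene stay as the last script left them, time stands still between calls to the robot, and variables do not carry over. Pictures are saved under pics/ and viewed, at most 10 in all, crops included, and the job is handed in when it is done.

```bash
ls; mkdir -p pics; python3 - <<'E'
from rig import arm
import cv2,numpy as np
np.set_printoptions(precision=4,suppress=True)
for n in("scene","side"):
    cv2.imwrite(f"pics/{n}0.png",arm.snapshot(n)[:,:,::-1]); c=arm.get_calibration(n); print(n,c)
print(arm.current_t(),arm.current_tool_rot(),arm.grip_depth)
E
```

```text
pics
scene {'intrinsics': array([[516.2294,   0.    , 273.2213],
       [  0.    , 516.2294, 209.4073],
       [  0.    ,   0.    ,   1.    ]]), 'k1': -0.18191539309106852, 'cam_to_world': array([[ 0.8285, -0.4408,  0.3452, -0.0207],
       [-0.5598, -0.64  ,  0.5263, -0.6596],
       [-0.0111, -0.6294, -0.777 ,  1.2576],
       [ 0.    ,  0.    ,  0.    ,  1.    ]])}
side {'intrinsics': array([[485.4613,   0.    , 277.4825],
       [  0.    , 485.4613, 207.8397],
       [  0.    ,   0.    ,   1.    ]]), 'k1': -0.06194691859047618, 'cam_to_world': array([[ 0.9998, -0.0167, -0.0065,  0.524 ],
       [-0.001 , -0.4153,  0.9097, -1.1082],
       [-0.0179, -0.9095, -0.4153,  0.6461],
       [ 0.    ,  0.    ,  0.    ,  1.    ]])}
0.1 [[-0.9614  0.2752 -0.0004]
 [ 0.2752  0.9614 -0.001 ]
 [ 0.0001 -0.0011 -1.    ]] 0.0188
```

View pics/scene0.png

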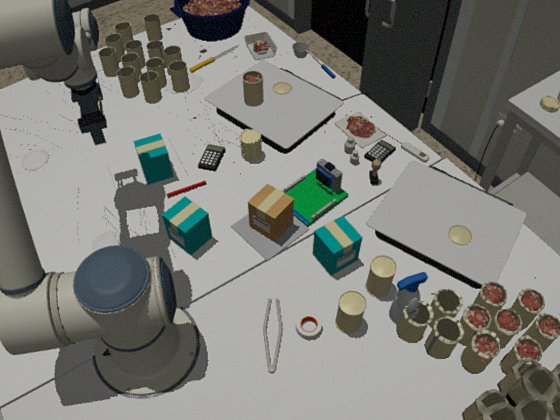

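View pics/side0.png

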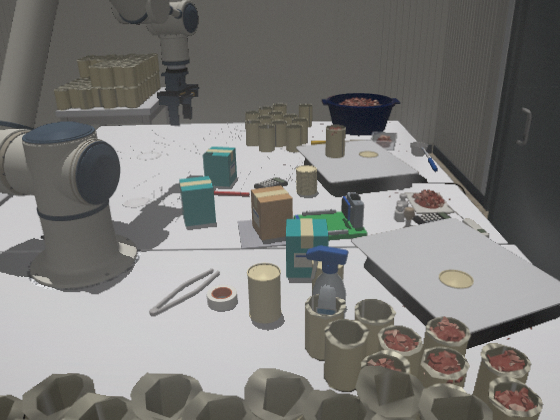

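The only brown carton is at scene (271,213) / side (271,213). The turquoise boxes at scene (155,158), (187,225) and (337,245) are the look-alikes. The green jig is at scene (316,195). I'll confirm this in an enlarged crop.

```bash
cat > h.py <<'E'
from rig import arm
import cv2,numpy as np
np.set_printoptions(precision=4,suppress=True)
def ray(c,uv):
    K,k=c["intrinsics"],c["k1"]; d=np.array([(uv[0]-K[0,2])/K[0,0],(uv[1]-K[1,2])/K[1,1]]); p=d.copy()
    for _ in range(30): p=d/(1+k*(p@p))
    T=c["cam_to_world"]; return T[:3,3],T[:3,:3]@np.array([*p,1])
def atz(c,uv,z):
    o,d=ray(c,uv); return o+d*(z-o[2])/d[2]
def proj(c,P):
    T=c["cam_to_world"]; q=(np.atleast_2d(P)-T[:3,3])@T[:3,:3]; s=q[:,:2]/q[:,2:]
    s=s*(1+c["k1"]*(s**2).sum(1,keepdims=True)); return s@c["intrinsics"][:2,:2].T+c["intrinsics"][:2,2]
E
python3 - <<'E'
from h import *
a=cv2.imread("pics/scene0.png")[150:280,222:352]; b=cv2.imread("pics/side0.png")[175:265,232:372]
a=cv2.resize(a,None,fx=4,fy=4,interpolation=2); 
cv2.imwrite("pics/cropA.png",a)
c=arm.get_calibration("scene")
for n,uv,z in [("carton top",(271,200),.12),("jig",(316,195),.015),("apron corners",(234,224),.005),("",(277,254),.005),("can",(351,312),.05),("can",(381,275),.05),("can",(251,145),.05),("tape",(309,326),.012),("calc",(211,157),.01),("turq",(337,240),.05),("turq",(187,225),.05)]: print(n,atz(c,uv,z))
E
```

```text
carton top [0.499  0.1435 0.12  ]
jig [0.676  0.1539 0.015 ]
apron corners [0.4049 0.2094 0.005 ]
 [0.4511 0.0437 0.005 ]
can [ 0.4901 -0.2429  0.05  ]
can [ 0.63  -0.202  0.05 ]
can [0.6104 0.4318 0.05  ]
tape [ 0.3885 -0.1985  0.012 ]
calc [0.4876 0.4967 0.01  ]
turq [ 0.6036 -0.0395  0.05  ]
turq [0.2724 0.2541 0.05  ]
```

View pics/cropA.png

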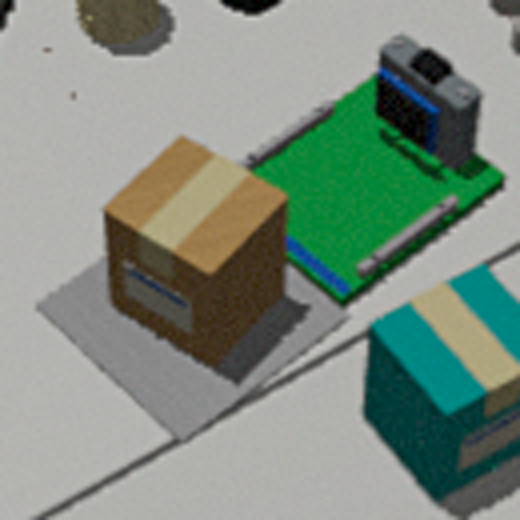

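The crop confirms it: the brown taped carton stands on the steel apron, slightly askew, in front of the blue strip and green bed. The pad sits at the far end. Next I'll take wrist views from two places.

```bash
python3 - <<'E'
from h import *
c=arm.get_calibration("wrist"); R=arm.current_tool_rot();p=arm.current_ee_pos();T=c["cam_to_world"]
print(c["intrinsics"],c["k1"]); o=R.T@(T[:3,3]-p);A=R.T@T[:3,:3];print(o,A)
y=np.radians(15.6);X=np.array([np.cos(y),np.sin(y),0]);Y=np.array([-np.sin(y),np.cos(y),0]);Z=np.array([0,0,-1.])
Rt=np.c_[-X,Y,Z]
for i,(pos) in enumerate([(0.52,0.13,0.36),(0.46,0.20,0.36)]):
    try:
        arm.move_to(np.array(pos),Rt)
        c=arm.get_calibration("wrist"); cv2.imwrite(f"pics/w{i}.png",arm.snapshot("wrist")[:,:,::-1]); np.save(f"pics/w{i}.npy",c,allow_pickle=True); print(arm.current_ee_pos(),arm.current_t())
    except arm.Unreachable as e: print(i,e)
E
```

```text
[[369.529    0.     276.2236]
 [  0.     369.529  208.8419]
 [  0.       0.       1.    ]] -0.021430083157258056
[ 0.0808 -0.001  -0.1722] [[ 0.0009 -0.9588 -0.2839]
 [ 1.      0.0009  0.0002]
 [ 0.0001 -0.2839  0.9588]]
[0.5198 0.1306 0.3598] 2.3083
[0.46   0.2003 0.3601] 2.8167
```

View pics/w0.png

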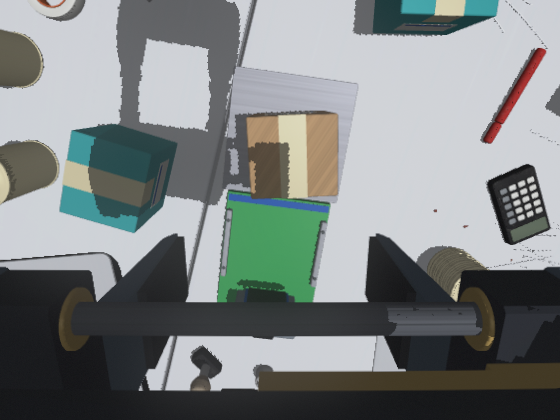

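View pics/w1.png

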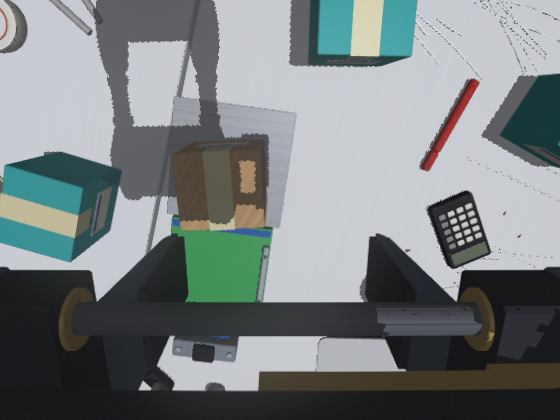

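w0 shows the apron's near corners at (235,67) and (357,84), the blue strip from (229,191) to (330,205), and the carton top at (247,113), (337,112), (340,195) and (250,198). w1 shows the same apron at (175,97) and (295,115). I'll fit both poses jointly.

```bash
cat > fit.py <<'E'
from h import *
from scipy.optimize import least_squares
def place(q,P):
    P=np.asarray(P,float); c,s=np.cos(q[2]),np.sin(q[2]); return P@np.array([[c,s,0],[-s,c,0],[0,0,1]])+[q[0],q[1],0]
def fit(obs,q0,h0=None):
    f=lambda q:np.concatenate([(proj(c,place(q,np.array(P)*[1,1,1 if h0 is None else q[3]]))-uv).ravel()/c["intrinsics"][0,0]*1000 for c,P,uv in obs])
    r=least_squares(f,q0 if h0 is None else [*q0,1.],loss="soft_l1"); return r.x,f(r.x)
E
python3 - <<'E'
from fit import *
S=arm.get_calibration("scene"); W0=np.load("pics/w0.npy",allow_pickle=True).item(); W1=np.load("pics/w1.npy",allow_pickle=True).item()
n,p=-.075,.075
J=[(W0,[(-.17,-.085,.005),(-.17,.085,.005),(0,n,.015),(0,p,.015)],[(235,67),(357,84),(229,191),(330,205)]),
(W1,[(-.17,-.085,.005),(-.17,.085,.005),(0,n,.015),(0,p,.015)],[(175,97),(295,114),(172,217),(271,230)]),
(S,[(-.17,.085,.005),(-.17,-.085,.005),(0,n,.015),(.185,n,.015)],[(231.5,226.5),(267.7,260),(308,223.2),(348,195.5)])]
q,e=fit(J,[.6,.13,.2]); print("jig",q,np.degrees(q[2]),e.reshape(-1,2).round(1).tolist())
x,y,t=.046,.05,.121
C=[(W0,[(-x,-y,t),(-x,y,t),(x,y,t),(x,-y,t)],[(247,113),(337,112),(340,195),(250,198)]),
(S,[(-x,y,t),(x,y,t),(x,-y,t),(-x,-y,t),(-x,-y,.005),(-x,y,.005)],[(248,202),(267.5,184),(294,200),(274.5,218.5),(275,241.5),(250,225.8)])]
k,e=fit(C,[.5,.14,.2],1); print("carton",k,np.degrees(k[2]),e.reshape(-1,2).round(1).tolist())
c,s=np.cos(q[2]),np.sin(q[2]); d=k[:2]-q[:2]; print("carton in jig",c*d[0]+s*d[1],-s*d[0]+c*d[1],np.degrees(k[2]-q[2]))
np.save("jig.npy",q)
im=[cv2.imread(f"pics/{f}.png") for f in("w0","w1","scene0")]; out=[]
bed=[(0,n,.015),(0,p,.015),(.185,p,.015),(.185,n,.015)];ap=[(-.17,-.085,.005),(-.17,.085,.005),(0,.085,.005),(0,-.085,.005)]
pad=[(.135,-.028,.039),(.135,.028,.039),(.135,.028,.081),(.135,-.028,.081)]
top=[(-x,-y,t),(-x,y,t),(x,y,t),(x,-y,t)];bot=[(a,b,.005) for a,b,_ in top]
for m,cc,(u,v) in zip(im,(W0,W1,S),((190,50),(130,80),(215,145))):
    m=cv2.resize(m[v:v+200,u:u+200],None,fx=2,fy=2,interpolation=2)
    for P,qq,col in((bed,q,(0,0,255)),(ap,q,(0,0,255)),(pad,q,(255,0,255)),(top,k,(255,255,0)),(bot,k,(255,255,0))):
        cv2.polylines(m,[np.int32(((proj(cc,place(qq,P))-[u,v])*2+.5).round())],True,col,1)
    out.append(m)
cv2.imwrite("pics/ov.png",cv2.resize(np.hstack(out),(800,267),interpolation=3))
E
```

```text
jig [0.5725 0.1492 0.1407] 8.062628678566924 [[-4.5, -0.9], [2.9, 1.1], [-3.9, 1.7], [0.7, -0.2], [-5.2, -0.3], [2.2, -0.3], [-1.4, 0.4], [3.9, 0.2], [-2.0, -1.3], [-0.4, 0.5], [-1.6, 2.6], [1.1, -4.4]]
carton [0.4953 0.142  0.3091 0.9953] 17.710416544564062 [[-4.2, 7.3], [2.4, 1.0], [-8.1, -0.4], [0.3, -0.4], [-2.7, 0.7], [-1.6, -1.1], [-0.5, -1.5], [-1.0, 1.3], [-1.2, 3.1], [-2.8, 1.6]]
carton in jig -0.07741992647443648 0.003714045610113255 9.64778786599714
```

View pics/ov.png

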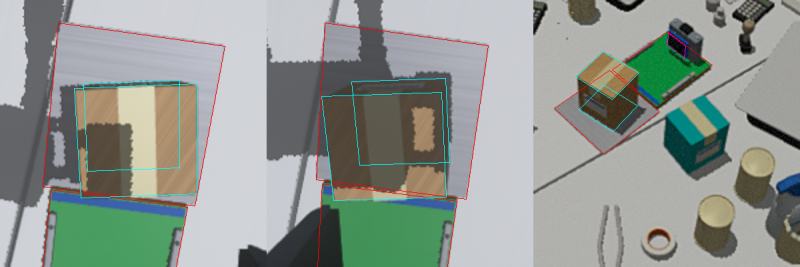

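The overlay matches the edges. In the jig frame the carton is at x=-77 mm, y=+4 mm, yaw +9.6°. I'll push it low with the two fingers set about 87 mm across, which should square it, and the tool tilted so the tips lead.

```bash
cat >> fit.py <<'E'
q=np.load("jig.npy") if __import__("os").path.exists("jig.npy") else None
X=np.array([np.cos(q[2]),np.sin(q[2]),0]);Y=np.array([-np.sin(q[2]),np.cos(q[2]),0]);U=np.array([0,0,1.])
def pose(x,y,z,t=20):
    """front corner of the fingertips at jig x,y,z; tool tilted t deg, tips leading"""
    t=np.radians(t); tz=np.sin(t)*X-np.cos(t)*U; tx=-np.sin(t)*U-np.cos(t)*X
    return np.array([q[0],q[1],0])+x*X+y*Y+z*U+.016*tx, np.c_[tx,Y,tz]
def corner(R=None):
    p=arm.current_ee_pos()-.016*arm.current_tool_rot()[:,0]-[q[0],q[1],0]; return np.array([p@X,p@Y,p[2]])
def force(b=0):
    f=arm.current_force(); return np.array([f@X,f@Y,f[2]])-b
E
python3 - <<'E'
from fit import *
arm.grip(.060)
arm.move_to(*pose(-.155,.004,.22))
arm.move_l(*pose(-.155,.004,.045))
arm.sleep(.3); b=force(); print("base",b,corner(),arm.current_width(),arm.current_t())
x=-.155
while x<-.080:
    x+=.003; arm.move_l(pose(x,.004,.045)[0],feed=.05); f=force(b)
    if x>-.13: print(round(x,3),corner()[0].round(4),f)
    if -f[0]>7: break
arm.sleep(.3); print(corner(),force(b),arm.current_t())
E
```

```text
Traceback (most recent call last):
rig.Unreachable: the arm cannot follow that straight line within its joint ranges
```

```bash
python3 - <<'E'
from fit import *
print(corner(),arm.current_t())
for t in(20,12,6,0,-8,-15):
    print(t,[(x,z) for x in(-.155,-.14,-.095) for z in(.045,.06,.075,.1,.15) if arm.solve_ik(*pose(x,.004,z,t)) is None])
E
```

```text
[-0.1536  0.0041  0.2209] 4.35
20 [(-0.155, 0.045), (-0.155, 0.06), (-0.155, 0.075), (-0.14, 0.045), (-0.14, 0.06), (-0.14, 0.075), (-0.095, 0.045)]
12 []
6 []
0 []
-8 []
-15 []
```

```bash
python3 - <<'E'
from fit import *
T=12
arm.move_to(*pose(-.155,.004,.18,T))
arm.move_l(*pose(-.155,.004,.055,T))
arm.sleep(.3); b=force(); np.save("base.npy",b); print("base",b,corner(),arm.current_width(),arm.current_t())
x=-.155
while x<-.080:
    x+=.003; arm.move_l(pose(x,.004,.055,T)[0],feed=.05); f=force(b)
    if x>-.134: print(round(x,3),corner()[0].round(4),f)
    if -f[0]>7: break
arm.sleep(.3); print(corner(),force(b),arm.current_t())
E
```

```text
base [-0.2494  0.5388 -0.4078] [-0.1547  0.004   0.0555] 0.06008408925263876 5.9333
-0.134 -0.1338 [0.3864 0.5515 0.7993]
-0.131 -0.1308 [ 1.0173 -0.2271  0.9458]
-0.128 -0.1279 [-0.0823  0.0107 -0.1797]
-0.125 -0.1248 [-0.0685 -1.0281  0.6119]
-0.122 -0.1217 [-0.5727 -0.3342  0.7927]
-0.119 -0.1187 [-0.009  -0.584  -0.3042]
-0.116 -0.1157 [ 0.5325 -1.7335  0.697 ]
-0.113 -0.1127 [0.4153 0.4903 0.2374]
-0.11 -0.1097 [-0.1425 -0.1308  0.7288]
-0.107 -0.1067 [ 0.5152 -1.3319  0.5516]
-0.104 -0.1037 [-0.7797 -0.8633  0.9222]
-0.101 -0.1007 [-0.404  -0.6966  0.6599]
-0.098 -0.0977 [0.2357 0.3524 0.5139]
-0.095 -0.0947 [ 0.3588 -0.2011  0.7318]
-0.092 -0.0936 [-7.9184  0.1234  5.4207]
[-0.0936  0.004   0.0546] [-8.4705 -0.5645  5.4918] 11.4833
```

```bash
python3 - <<'E'
from fit import *
T=12
arm.move_l(pose(-.110,.004,.055,T)[0],feed=.08)
arm.move_l(pose(-.110,.004,.098,T)[0],feed=.1)
out=[]
x,y,t=.046,.05,.121
top=[(-x,-y,t),(-x,y,t),(x,y,t),(x,-y,t)];bot=[(a,b,.005) for a,b,_ in top]
k=[*(q[:2]-.0475*X[:2]+.004*Y[:2]),q[2]]
for n,(u,v) in(("scene",(235,170)),("side",(225,170))):
    m=arm.snapshot(n)[:,:,::-1]; cc=arm.get_calibration(n); m=cv2.resize(m[v:v+100,u:u+100],None,fx=4,fy=4,interpolation=2)
    for P in(top,bot): cv2.polylines(m,[np.int32(((proj(cc,place(k,P))-[u,v])*4+1.5).round())],True,(255,255,0),1)
    out.append(m)
cv2.imwrite("pics/sq.png",np.hstack(out)); print(corner(),arm.current_t())
E
```

```text
[-0.1102  0.004   0.0974] 12.5417
```

View pics/sq.png

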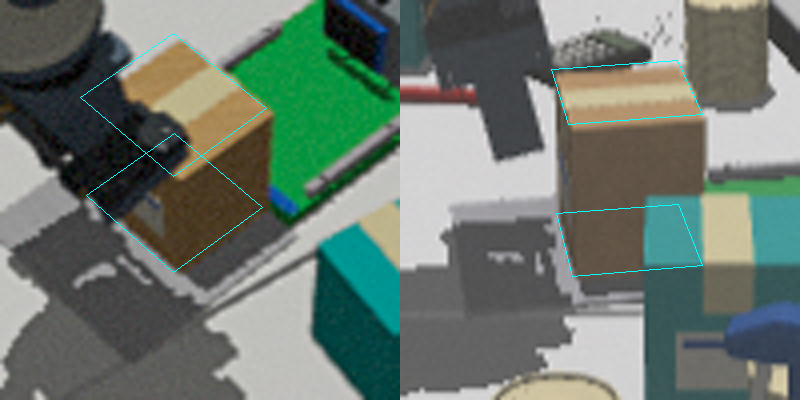

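The carton stands square against the edge, with y≈0 and less than 3 mm from the prediction. Now I'll tip it, following an arc about the stop edge with the force monitored.

```bash
python3 - <<'E'
from fit import *
T=12; arm.sleep(.2); b=force(); np.save("base.npy",b)
px,pz=-.0012,.015; ax,az=-.092,.083
arm.move_l(pose(px+ax-.001,.003,pz+az,T)[0],feed=.05)
log=[]
for th in np.arange(2,77,3.):
    a=np.radians(th); x=px+ax*np.cos(a)+az*np.sin(a); z=pz-ax*np.sin(a)+az*np.cos(a)
    arm.move_l(pose(x,.003,z,T)[0],feed=.05); f=force(b); log.append((th,*f.round(1)))
    if np.linalg.norm(f)>20: print("STOP"); break
print(*log,sep="\n"); print(corner(),arm.current_t())
cv2.imwrite("pics/tip.png",np.hstack([cv2.resize(arm.snapshot(n)[v:v+110,u:u+130,::-1],None,fx=3,fy=3,interpolation=2) for n,u,v in(("scene",235,150),("side",250,165))]))
E
```

```text
(np.float64(2.0), np.float64(-3.1), np.float64(-0.0), np.float64(2.1))
(np.float64(5.0), np.float64(-3.9), np.float64(-0.2), np.float64(2.3))
(np.float64(8.0), np.float64(-3.0), np.float64(1.0), np.float64(2.7))
(np.float64(11.0), np.float64(-2.8), np.float64(0.6), np.float64(2.2))
(np.float64(14.0), np.float64(-2.0), np.float64(-0.2), np.float64(1.8))
(np.float64(17.0), np.float64(-0.5), np.float64(-0.5), np.float64(0.5))
(np.float64(20.0), np.float64(0.1), np.float64(-0.2), np.float64(-1.2))
(np.float64(23.0), np.float64(-1.8), np.float64(0.5), np.float64(-0.1))
(np.float64(26.0), np.float64(-0.9), np.float64(0.6), np.float64(0.4))
(np.float64(29.0), np.float64(0.3), np.float64(0.8), np.float64(-1.7))
(np.float64(32.0), np.float64(-0.3), np.float64(-0.1), np.float64(0.4))
(np.float64(35.0), np.float64(-0.8), np.float64(1.0), np.float64(-0.2))
(np.float64(38.0), np.float64(0.4), np.float64(1.0), np.float64(-0.6))
(np.float64(41.0), np.float64(0.4), np.float64(0.1), np.float64(0.5))
(np.float64(44.0), np.float64(0.0), np.float64(1.1), np.float64(-0.4))
(np.float64(47.0), np.float64(0.8), np.float64(0.2), np.float64(-0.3))
(np.float64(50.0), np.float64(-0.2), np.float64(0.5), np.float64(-0.3))
(np.float64(53.0), np.float64(0.9), np.float64(0.6), np.float64(-1.1))
(np.float64(56.0), np.float64(1.4), np.float64(1.0), np.float64(0.1))
(np.float64(59.0), np.float64(-0.1), np.float64(0.6), np.float64(-0.6))
(np.float64(62.0), np.float64(0.2), np.float64(-0.6), np.float64(-0.4))
(np.float64(65.0), np.float64(0.7), np.float64(1.3), np.float64(0.2))
(np.float64(68.0), np.float64(0.3), np.float64(1.1), np.float64(-0.1))
(np.float64(71.0), np.float64(-0.1), np.float64(0.9), np.float64(-1.6))
(np.float64(74.0), np.float64(-0.7), np.float64(0.2), np.float64(-0.4))
[0.0535 0.003  0.1262] 20.2583
```

View pics/tip.png

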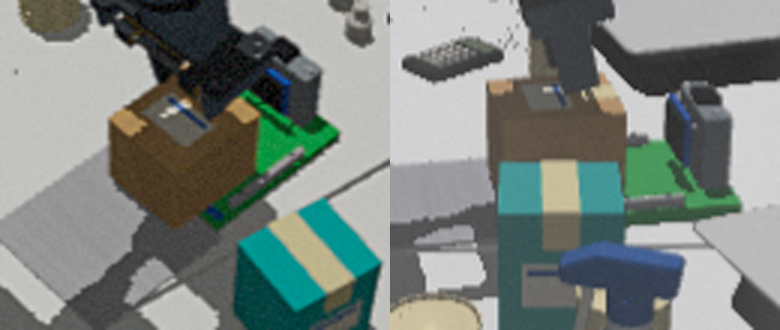

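The carton lies straight on the bed (scene crop (180,150)), with its top end towards the pad and a clear gap. Now I'll go round behind it, slide it in and press under force feedback.

```bash
python3 - <<'E'
from fit import *
T=12; y=.002; zc=.058
arm.move_l(pose(.05,y,.19,T)[0],feed=.2)
arm.move_l(pose(-.06,y,.19,T)[0],feed=.2)
arm.move_l(pose(-.06,y,zc,T)[0],feed=.15); arm.sleep(.3)
av=lambda n=5:np.mean([(arm.sleep(.02),force())[1] for _ in range(n)],0)
b=av(10)
x=-.06; arm.move_l(pose(-.018,y,zc,T)[0],feed=.06); x=-.018
log=[]; fx=0
while x<.030:
    x+=.0015 if x<.014 else .0005
    arm.move_l(pose(x,y,zc,T)[0],feed=.03); f=av(4)-b; log.append((round(x,4),corner()[0].round(4),f.round(1).tolist()))
    if -f[0]>9.8: break
for l in log[::4]+log[-6:]: print(*l)
t0=arm.current_t()
for _ in range(5):
    arm.sleep(.2); f=av(5)-b; print(f.round(1),corner().round(4))
    if -f[0]<9: x+=.0003; arm.move_l(pose(x,y,zc,T)[0],feed=.03)
    elif -f[0]>12: x-=.0003; arm.move_l(pose(x,y,zc,T)[0],feed=.03)
print("pressed",arm.current_t()-t0,arm.current_t(),x); np.save("st.npy",[x,*b])
cv2.imwrite("pics/press.png",np.hstack([cv2.resize(arm.snapshot(n)[v:v+110,u:u+130,::-1],None,fx=3,fy=3,interpolation=2) for n,u,v in(("scene",235,150),("side",250,165))]))
E
```

```text
-0.0165 -0.0166 [0.0, -0.4, -0.5]
-0.0105 -0.0104 [0.4, -0.4, -0.1]
-0.0045 -0.0044 [0.8, -0.7, 0.1]
0.0015 0.0016 [0.3, -0.8, -0.2]
0.0075 0.0076 [0.3, -0.2, -0.1]
0.0135 0.0136 [-0.3, -0.2, 0.0]
0.0165 0.0165 [-0.3, -0.4, -0.3]
0.0185 0.0182 [-4.5, 0.0, 2.5]
0.0205 0.0192 [-10.3, -0.3, 7.3]
0.018 0.0178 [-3.8, -0.2, 1.0]
0.0185 0.0182 [-4.5, 0.0, 2.5]
0.019 0.0184 [-6.1, -0.3, 2.9]
0.0195 0.0187 [-7.8, 0.4, 4.2]
0.02 0.019 [-9.1, 0.0, 5.4]
0.0205 0.0192 [-10.3, -0.3, 7.3]
[-10.3  -0.    6.7] [0.0192 0.002  0.0577]
[-10.6   0.1   7.1] [0.0192 0.002  0.0577]
[-10.5  -0.3   6.8] [0.0192 0.002  0.0577]
[-10.    0.2   6.7] [0.0192 0.002  0.0577]
[-10.3  -0.1   6.8] [0.0192 0.002  0.0577]
pressed 1.4166999999999987 35.7417 0.0205
```

View pics/press.png

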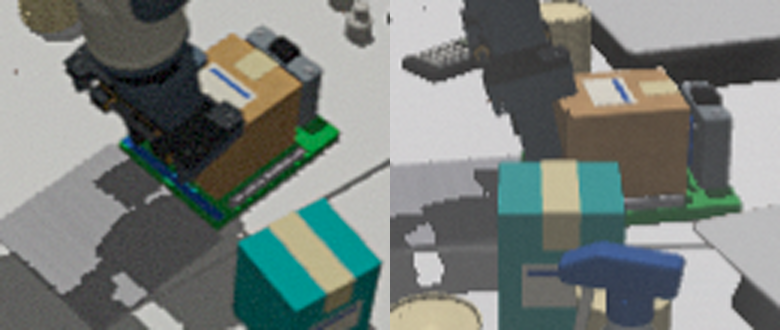

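The carton is flat and straight against the pad, held at about 10 N for 1.4 s. Now I'll release slowly and back off.

```bash
python3 - <<'E'
from fit import *
T=12; y=.002; zc=.058; st=np.load("st.npy"); x,b=st[0],st[1:]; x0=x
while x>x0-.0065:
    x-=.00025; arm.move_l(pose(x,y,zc,T)[0],feed=.02)
    if round((x0-x)*4000)%4==0: print(round(x,4),(force(b)).round(1))
arm.move_l(pose(-.06,y,zc,T)[0],feed=.08)
arm.move_l(pose(-.08,y,.25,T)[0],feed=.2); arm.sleep(.3); print(arm.current_t())
W=arm.get_calibration("wrist")
cv2.imwrite("pics/end.png",np.hstack([cv2.resize(arm.snapshot(n)[v:v+110,u:u+130,::-1],None,fx=3,fy=3,interpolation=2) for n,u,v in(("scene",235,150),("side",250,165))]))
E
```

```text
0.0195 [-5.4 -0.3  3.2]
0.0185 [-3.8 -0.6  1.4]
0.0175 [-1.1  0.8 -0.6]
0.0165 [ 0.1 -0.9  0.3]
0.0155 [-0.  -1.  -1.2]
0.0145 [-0.   0.5  0.5]
44.8333
```

View pics/end.png

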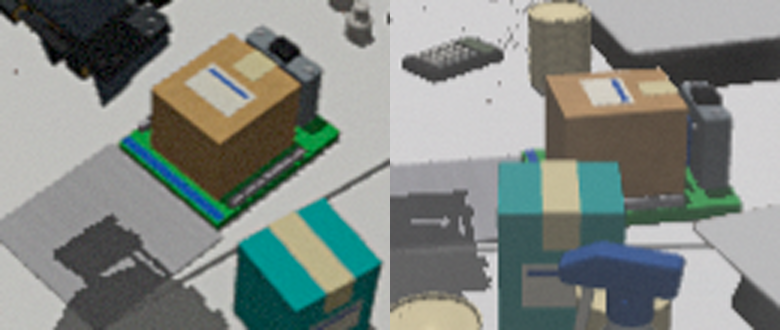

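The carton lies flat and straight against the pad (side crop (620,130)), and the gripper is clear of it.

```bash
python3 -c "
from rig import arm
print(arm.sign_off())"
```

```text
the job is handed in; nothing more can be done
None
```

I squared the carton to the jig edge, tipped it onto the bed, slid it onto the pad and pressed at about 10 N for 1.4 s, then released it flat and straight against the pad and handed the job in at about 45 s; no verdict came back.

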